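# Clamp a glued sample in the spring press to its set mark

### The job

Stand the glued sandwich sample upright on the bed between the two jaws of the small press, slide it along the bed to the end stop and press it home against the stop with about 10 N, no harder than 20 N. Then turn the black knob clockwise until the jaw tightens on the sample and the dial needle points at the marker tab, without running clearly past it, and let go; the sample must stay home against the stop, and the marker and the other things on the bench are to be left alone.

Things in the scene. Friction and masses are not known exactly. Their poses are not given: they have to be found in the camera images.
- sample: Sandwich block of two plywood skins and a pale foam core, 70 (its x) x 30 (its y, across the layers) x 85 mm high (its z), 0.1 to 0.2 kg, standing on the bench. Origin at the centre of its underside. Either end may go against the stop.
- press: Grey clamping press bolted to the bench, base plate 130 (its x) x 360 (its y) x 12 mm. Origin at bench level under the bed's centre. Along its y: knob housing (84 x 90 mm, y -160 to -70 mm, top at 62 mm), screw jaw, bed, sprung jaw, dial housing (118 x 110 mm, y 75 to 185 mm, top at 62 mm). Jaws span x -30 to 30 mm, tops 52 mm above the bench.
- bed_centre (a point): Point on the bed's top face, 16 mm above the bench, where the centre of the sample's underside belongs when home; axes as the press. The unloaded sprung jaw's face is at y = 15 mm, the screw jaw's face at y = -27 to -21 mm: 6 to 12 mm to spare for the sample. The sprung jaw gives towards +y, 1.6 N per mm.
- knob_axis (a point): On the vertical axis of the round black knob (44 mm across, 70 to 108 mm above the bench), 92 mm above the bench, a good height to grip. Clockwise from above tightens, against a drag of 0.12 N m plus at most 0.08 N m of spring load; it stays where left. The first 1.2 to 2.4 rad only take up the gap, the needle standing still; then 1 rad moves the needle by roughly 0.5 rad.
- dial_pivot (a point): Pivot of the needle, on the dial's white top face, 67 mm above the bench.
- needle_tip (a point): Tip of the black needle, 60 mm from the pivot, at the same height. The needle sweeps counter-clockwise seen from above as the sprung jaw gives way (1 mm of jaw is 0.1 rad of needle).
- mark (a point): Where the needle tip must come: just inside the steel marker tab (15 x 5 x 10 mm, just outside the needle's reach), 60 mm from the pivot, at the needle's height. It is set differently every time, 0.45 to 0.9 rad counter-clockwise of the resting needle; its y points counter-clockwise. The tab holds only by friction and must not be pushed.
- stop: End stop of the press: 12 x 36 x 80 mm dark steel plate on a hard rubber backing (gives 1 mm at 40 N), at the +x end of the bed, top 92 mm above the bench. Its origin is at the foot of the face that the sample meets (x = 35 mm of the press), 12 mm above the bench; a sample just touching it has its origin at x = 0 of the press. Press on it with about 10 N; over 20 N is ramming.
- tape: Bystander: roll of cream masking tape, 104 mm across, 45 mm high, lying flat. Origin at the centre of its underside.
- tub: Bystander: white plastic cup, 80 mm across, 85 mm high. Origin at the centre of its underside.
- offcut: Bystander: solid wooden offcut 100 x 60 x 45 mm, lower and wider than the sample. Origin at the centre of its underside.
- brush: Bystander: paint brush lying on the bench. Origin about its middle.
There are look-alikes about, which are no part of the job. Of the things that look like the sample, the largest one is meant.

How it is judged:
On the way, in this order (a step that is already met when the one before it is completed fails the run):
1. the sample stands on the bed between the jaws and is pressed home against the end stop (more than 6 N) (x of sample in the frame of press between -0.003 and 0.003 m and y of sample in the frame of press between -0.014 and 0.016 m and z of sample in the frame of press between 0.013 and 0.0185 m and angle between sample's own z axis and vertical below 0.06 rad and angle between the x axis of sample and the x axis of press, either way round below 0.08 rad and contact force between sample and stop above 6 N), for 0.15 s.
2. the knob is turned until the needle tip is within 5 mm of the mark, the sample still home (x of sample in the frame of press between -0.003 and 0.003 m and y of sample in the frame of press between -0.014 and 0.016 m and z of sample in the frame of press between 0.013 and 0.0185 m and angle between sample's own z axis and vertical below 0.06 rad and angle between the x axis of sample and the x axis of press, either way round below 0.08 rad and distance between needle_tip and mark below 0.005 m), for 0.2 s.
At the end, for the whole second after the job is handed in: The sample stands upright at rest on the bed, flush within 2.5 mm, square within 0.08 rad, within 3 mm of contact with the end stop, clamped between the jaws, and the needle tip is within 5 mm of the mark; the robot has let go (all of step 2 and linear speed of sample below 0.01 m/s); the robot touches nothing.
It fails at once if the needle is run more than 12 mm past the mark (sample crushed) (y of needle_tip in the frame of mark above 0.012 m).
It fails at once if the sample is rammed against the end stop with more than 20 N (contact force between sample and stop above 20 N).
It fails at once if the marker is pushed by more than 4 mm (distance of mark from where it was at the start of the episode above 0.004 m).
It fails at once if a bystander is shifted by more than 20 mm (distance of any of tape, tub, offcut, brush from where it was at the start of the episode above 0.02 m).
It also fails if it takes over 72 s, if anything falls off the work surface, if the arm or the gripper's body presses on something with over 40 N, if the wrist force passes 120 N, or if a joint passes its speed limit or range.

### The arm

A 6-joint arm with a two-finger parallel gripper is mounted at the origin on the work surface. World frame = base frame: x ahead of the robot, y to its left, z up, the work surface at z = 0. Lengths are in m, angles in rad, forces in N, time in s.
With the tool pointing down it reaches from about 0.4 to 0.825 m from the base axis. Payload 7 kg.
Tool frame: the origin (TCP) lies at the centre of the arm's flange, where the gripper is bolted on; the fingertips stand 178 mm ahead of it and the grasp point (between the pads) lies ahead of it (tcp_to_grasp is the z of the grasp point in the tool frame, in m); z points along the fingers, x is the direction in which the jaws open and shut, and the axes are right-handed (so a half turn about z gives the same grasp; the last joint's range is limited). The gripper opens to 88 mm and grips with 3 to 60 N. Pads are 19 mm wide; open, the fingers measure 130 mm over their backs; the gripper's body (78 mm by 193 mm) begins 47 mm behind the grasp point.
Start: joints at [1.458, 0.359, 0.012, 0, -1.224, -0.288], TCP at [0.263, 0.621, 0.405] pointing down, gripper open.
Joint ranges: [-3.07, 3.07], [-1.43, 2.12], [-1.02, 1.25], [-3.03, 1.67], [-3.05, -0], [-3.03, 3.03]. Speed limits (rad/s): [2.39, 2.39, 3.01, 3.14, 3.14, 3.14].

### API

Orientations are given as [roll, pitch, yaw] about the fixed x, y, z axes, in that order (R = Rz(yaw) Ry(pitch) Rx(roll)).
In Python, from station import get_state, grab_frame, job_done, tcp_to_grasp gives the robot as it stands.
- The arm moves only by the tool drive_tool, never from a script. Its argument "moves" is a list of rows, each a list of 7 numbers: the shift along the tool's x, y, z in mm, then the turn, a rotation vector about the tool's x, y, z in degrees, then the closure, from -1 (fully open) to 1 (shut), so that 0 is half open. In form: [[dx, dy, dz, ax, ay, az, claw], ...]. A call has 1 to 12 rows; each row is the pose to reach, as a shift and turn from the pose commanded when the call began, along the tool's axes at that moment; what a row does not reach only later rows make up. A row lasts 1/8 s, in which the tool goes at most 62.5 mm and 10.7 degrees, less where a joint would pass 70% of its speed; a pose out of reach is approached as far as the arm can. A call with a gripper value outside its range is refused whole. The fingers move at their own pace and stop on an object; "grip_force" is the grip in N (left out, the last holds). Time passes only in rows, so rows that repeat a pose let the fingers close. It gives the time, the measured TCP pose, the force and the opening at its end, in the units of the state.
- get_state(): the state, without advancing time (a new reading comes with each control period).
- grab_frame(name): name is "scene" or "top" or "wrist"; returns a dict with "img" (480x640x3 uint8, red, green, blue), "range_z" (480x640 float32, m along the optical axis (not along the pixel's ray), 0 where there is no reading), "fovy" (degrees; the focal length in pixels is half the picture's height over the tangent of half this angle, whatever the lens; pixels are square), "cx", "cy" (the principal point, pixels), "rvec" (rotation vector, rad) and "tvec" (3), from world to camera coordinates, as OpenCV has them. Camera axes: x right, y down, z forward; pixel columns grow to the right and rows downward; lengths in m; the calibration is good to about 2 mm. A picture is of the moment at which its call begins.
- job_done(): hands the job in, once; it reports no verdict.
The state is a dict: "t": time; "q": joint angles; "qd": joint speeds; "joint_efforts": joint torques, N m; "eef_pos": TCP position; "ee_rot": TCP orientation; "force": force on the tool from outside, world axes, zero at the start; "moment": the same for the moment, N m; "width": finger opening in m.
Only numpy, scipy, OpenCV 4.12 (cv2) and the standard library are available. Lean on these libraries where they do the work, as an engineer would, in place of code of your own. Each camera call takes 0.05 s, during which the arm holds its last target. There are 200 camera calls.

## Working session

There is one attempt and no reset: what is moved stays moved. The work goes in short steps, Python scripts to look and compute and a tool call to move; the robot and the scene stay as the last step left them, time stands still between calls to the robot, and variables do not carry over. Pictures are saved under pics/ and viewed, about 8 in all and at most 12, crops included, and the job is handed in when it is done.

Besides the shell and the picture viewer there is one more tool, called after "Emit:" as name(argument=value, ...), one argument or row to a line, values as JSON. drive_tool: Moves the arm, as the interface text tells. Its arguments: {"type":"object","properties":{"moves":{"type":"array"},"grip_force":{"type":"number"}},"required":["moves"]}

```bash
mkdir -p pics
cat > h.py <<'E'
import numpy as np,cv2
from station import *
def save(n,f,crop=None,s=1):
    im=f['img'] if crop is None else f['img'][crop[1]:crop[3],crop[0]:crop[2]]
    cv2.imwrite('pics/'+n,cv2.cvtColor(cv2.resize(im,None,fx=s,fy=s,interpolation=cv2.INTER_CUBIC),cv2.COLOR_RGB2BGR))
def cam(f):
    F=240/np.tan(np.radians(f['fovy'])/2);R=cv2.Rodrigues(np.array(f['rvec'],float))[0];return F,R,np.array(f['tvec'],float).ravel()
def plane(f,u,v,z):
    F,R,t=cam(f);u=np.atleast_1d(u);v=np.atleast_1d(v)
    d=np.stack([(u-f['cx'])/F,(v-f['cy'])/F,np.ones(len(u))],1)@R
    c=-R.T@t;return c+d*((z-c[2])/d[:,2])[:,None]
def cloud(f):
    F,R,t=cam(f);v,u=np.mgrid[:480,:640];z=f['range_z']
    P=np.stack([(u-f['cx'])/F*z,(v-f['cy'])/F*z,z],-1);P=(P-t)@R;P[z==0]=np.nan;return P
def proj(f,X):
    F,R,t=cam(f);c=R@np.array(X,float)+t;return F*c[0]/c[2]+f['cx'],F*c[1]/c[2]+f['cy']
E
python3 - <<'E'
from h import *
f=grab_frame('top');g=grab_frame('scene');np.savez('top.npz',**f);np.savez('scene.npz',**g)
save('top0.png',f);save('scene0.png',g)
s=get_state();print(s);print(tcp_to_grasp, -cam(f)[1].T@cam(f)[2],-cam(g)[1].T@cam(g)[2])
E
```

```text
{'t': 0.1, 'q': array([ 1.45809363e+00,  3.59319345e-01,  1.11166504e-02, -3.41319913e-04,
       -1.22407167e+00, -2.88060197e-01]), 'qd': array([-0.00138429, -0.00159747,  0.00231306,  0.00161794, -0.00064201,
       -0.00250304]), 'joint_efforts': array([-1.60290103e-03, -5.84162915e+01,  2.93750471e+01,  7.01534495e+00,
        1.01625189e-02, -6.09854874e-05]), 'eef_pos': array([0.26328436, 0.62133707, 0.40379289]), 'ee_rot': array([-3.14148037e+00, -1.50830389e-03, -1.97167553e+00]), 'force': array([-0.47970794,  0.73581931,  0.32951181]), 'moment': array([ 0.07996072,  0.0735515 , -0.01693852]), 'width': 0.08767357016846299}
0.1593 [0.40334614 0.10164261 0.96602423] [1.01773223 0.68343115 1.02826335]
```

View pics/top0.png

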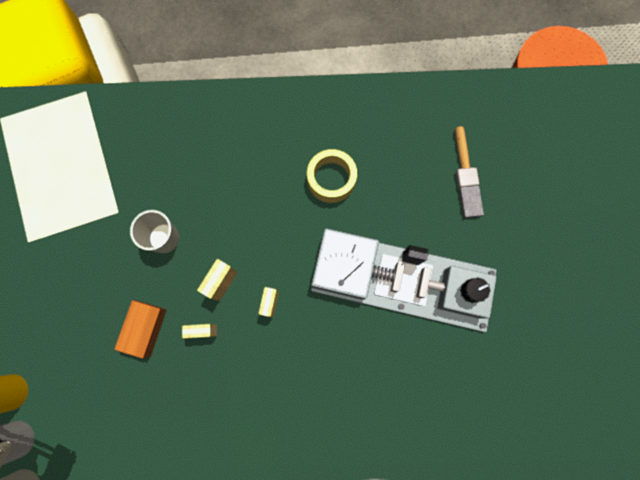

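View pics/scene0.png

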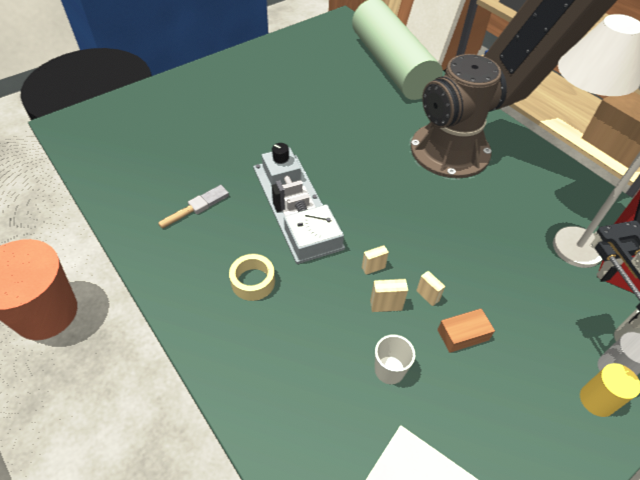

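Top view: three sandwich blocks at (217,280), (268,303) and (199,331). Press: dial (345,265), stop (415,255), knob (476,290). The block at (217,280) looks largest, so I'll confirm it with sizes and a crop.

```bash
cat > m.py <<'E'
from h import *
f=dict(np.load('top.npz'));P=cloud(f)
z=P[...,2];hsv=cv2.cvtColor(f['img'],cv2.COLOR_RGB2HSV)
def rect(mask,n,box):
    m=np.zeros((480,640),bool);x0,y0,x1,y1=box;m[y0:y1,x0:x1]=mask[y0:y1,x0:x1]
    Q=P[m];h=np.nanmedian(Q[:,2]);v,u=np.nonzero(m)
    W=plane(f,u,v,h)[:,:2].astype(np.float32);r=cv2.minAreaRect(W*1000)
    print(n,len(W),'h',h.round(4),'max',np.nanpercentile(Q[:,2],98).round(4),'c',np.round(r[0],1),'size',np.round(r[1],1),'ang',round(r[2],1),'mean',W.mean(0).round(4))
for b,n in(((195,255,240,305),'A'),((255,283,282,325),'B'),((178,318,222,345),'C')):
    zz=np.nanpercentile(z[b[1]:b[3],b[0]:b[2]],97);rect(z>zz-.008,n,b)
rect((z>.035),'offcut',(110,295,170,365));rect(z>.03,'tape',(300,140,365,210));rect(z>.07,'tub',(125,205,185,260))
rect((z>.052)&(z<.075),'dial',(305,222,385,305));rect(z>.085,'stop',(395,240,432,270))
rect((z>.054)&(z<.068),'knobhouse',(436,260,500,325));rect(z>.1,'knob',(455,268,500,312))
rect((z>.006),'press all',(305,222,502,336))
a=f['img'][225:340,170:510];cv2.imwrite('pics/crop1.png',cv2.cvtColor(cv2.resize(a,None,fx=2.35,fy=2.35,interpolation=cv2.INTER_CUBIC),cv2.COLOR_RGB2BGR))
E
python3 m.py
```

```text
A 600 h 0.0854 max 0.0884 c [505.4 293.2] size [31.6 69.7] ang 57.7 mean [0.5054 0.2932]
B 331 h 0.0644 max 0.0672 c [460.1 194.1] size [23.1 52.4] ang 76.7 mean [0.4599 0.1942]
C 335 h 0.0643 max 0.0671 c [408.6 330.5] size [22.4 51.9] ang 1.3 mean [0.4085 0.3305]
offcut 1641 h 0.0454 max 0.0487 c [415.7 450.2] size [ 63.  100.2] ang 72.1 mean [0.4153 0.4504]
tape 1045 h 0.0447 max 0.0485 c [719.1  60. ] size [101.5 106.2] ang 87.9 mean [0.7202 0.0595]
tub 464 h 0.083 max 0.088 c [604.  417.5] size [81.7 77.9] ang 88.2 mean [0.6063 0.4219]
dial 3360 h 0.0633 max 0.0689 c [528.2  32.4] size [127.6 118.3] ang 75.1 mean [0.5298 0.041 ]
stop 136 h 0.0923 max 0.0956 c [541.4 -95.8] size [36.2 22. ] ang 74.9 mean [ 0.5372 -0.0948]
knobhouse 1488 h 0.0625 max 0.0659 c [ 467.8 -194. ] size [91.3 84.4] ang 75.0 mean [ 0.4663 -0.1896]
knob 489 h 0.1085 max 0.1116 c [ 467.9 -194.5] size [44.7 45.2] ang 41.3 mean [ 0.4679 -0.194 ]
press all 11507 h 0.055 max 0.1086 c [495.9 -71.5] size [360.9 201.1] ang 88.1 mean [ 0.4948 -0.0724]
```

View pics/crop1.png

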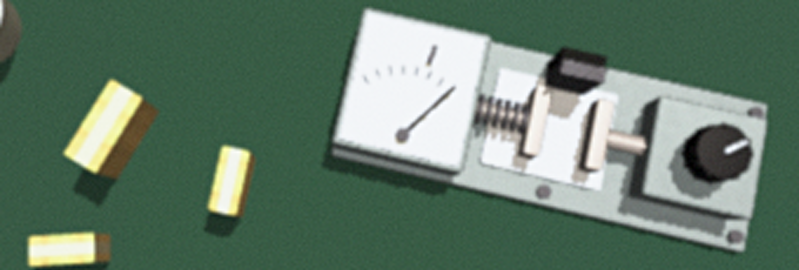

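Sandwich blocks: A (217,280) measures 70x31x85 mm, B (268,303) and C (199,331) measure 52x23x64 mm. A is the sample: it is the largest and has the stated size, and the crop confirms it. The press yaw is about -15°. The needle points to about (455,88) in the crop and the tab is near (432,55).

```bash
cat >> h.py <<'E'
def delta(p,yawdeg,h=0):
    s=get_state();ps=s['ee_rot'][2];d=np.array(p)-s['eef_pos'];c,n=np.cos(ps),np.sin(ps)
    dy=(yawdeg-np.degrees(ps)+180)%360-180
    print('pos',s['eef_pos'].round(4),'rpy',np.degrees(s['ee_rot']).round(2),'q6',s['q'][5].round(3),'w',s['width'].round(4),'F',s['force'].round(2),'t',s['t'])
    print('move mm',np.round(1000*np.array([d[0]*c+d[1]*n,d[0]*n-d[1]*c,-d[2]]),1),'az',round(-dy,2))
E
python3 -c "
from h import *
delta([.5054,.2932,.34],-122.3);delta([.5054,.2932,.2243],-122.3)"
```

```text
Traceback (most recent call last):
  File "h.py", line 20, in delta
    print('pos',s['eef_pos'].round(4),'rpy',np.degrees(s['ee_rot']).round(2),'q6',s['q'][5].round(3),'w',s['width'].round(4),'F',s['force'].round(2),'t',s['t'])
                                                                                                         ^^^^^^^^^^^^^^^^
AttributeError: 'float' object has no attribute 'round'
```

```bash
sed -i "s/s\['width'\].round(4)/round(s['width'],4)/" h.py
python3 -c "
from h import *
delta([.5054,.2932,.34],-122.3);delta([.5054,.2932,.2243],-122.3)"
```

```text
pos [0.2633 0.6213 0.4038] rpy [-1.7999e+02 -9.0000e-02 -1.1297e+02] q6 -0.288 w 0.0877 F [-0.48  0.74  0.33] t 0.1
move mm [ 207.6 -351.    63.8] az 9.33
pos [0.2633 0.6213 0.4038] rpy [-1.7999e+02 -9.0000e-02 -1.1297e+02] q6 -0.288 w 0.0877 F [-0.48  0.74  0.33] t 0.1
move mm [ 207.6 -351.   179.5] az 9.33
```

Emit:
drive_tool(
  moves=[
    [30,-50,0,0,0,1,-1],
    [60,-100,10,0,0,3,-1],
    [90,-150,20,0,0,5,-1],
    [120,-200,30,0,0,7,-1],
    [150,-250,40,0,0,9.3,-1],
    [180,-305,55,0,0,9.3,-1],
    [207,-350,64,0,0,9.3,-1],
    [207.6,-351,64,0,0,9.3,-1],
    [207.6,-351,64,0,0,9.3,-1],
    [207.6,-351,64,0,0,9.3,-1],
  ],
  grip_force=25,
)

```text
t: 1.35
eef_pos: [0.5051, 0.2942, 0.3409]
ee_rot: [-3.142, 0.0, -2.133]
force: [0.4, -0.2, -0.3]
width: 0.0872
```

```bash
python3 -c "
from h import *
f=grab_frame('wrist');save('w1.png',f);delta([.5054,.2932,.2243],-122.3)
P=cloud(f);z=P[...,2];m=(abs(z-.086)<.006);n,l,st,_=cv2.connectedComponentsWithStats(m.astype(np.uint8));
for k in range(1,n):
  if st[k,4]>1500:
    v,u=np.nonzero(l==k);W=plane(f,u,v,.085)[:,:2];print(st[k],cv2.minAreaRect((W*1000).astype(np.float32)))
"
```

```text
pos [0.505  0.2944 0.3409] rpy [-1.8000e+02  3.0000e-02 -1.2218e+02] q6 0.147 w 0.0876 F [ 0.11 -0.13  0.31] t 1.4
move mm [  0.8  -0.9 116.6] az 0.12
[  50  165  114  106 2490] ((606.216064453125, 415.9076843261719), (80.87832641601562, 78.0957260131836), 57.789100646972656)
[ 302  195   43   91 3658] ((508.3016052246094, 291.6278381347656), (29.95367431640625, 69.47297668457031), 57.806331634521484)
```

View pics/w1.png

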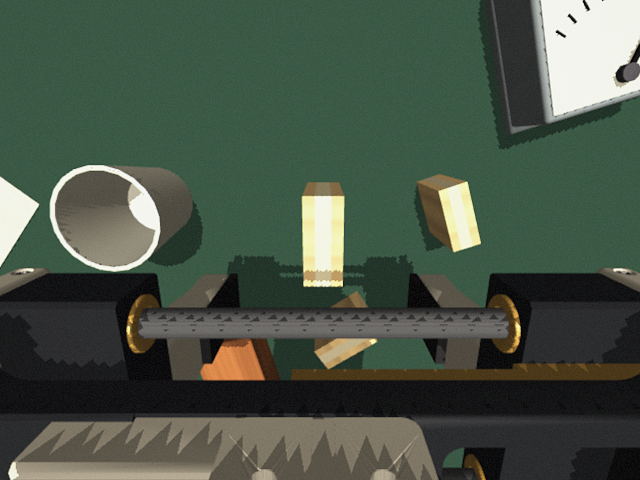

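The wrist view shows the sample at (323,235), midway between the fingers and square to them. It puts the sample about 3 mm from the top-view estimate, which is fine. Descending and grasping now.

Emit:
drive_tool(
  moves=[
    [0,-2,50,0,0,0.1,-1],
    [0.5,-3,95,0,0,0.1,-1],
    [0.5,-3,116.5,0,0,0.1,-1],
    [0.5,-3,116.5,0,0,0.1,-1],
    [0.5,-3,116.5,0,0,0.1,1],
    [0.5,-3,116.5,0,0,0.1,1],
    [0.5,-3,116.5,0,0,0.1,1],
    [0.5,-3,116.5,0,0,0.1,1],
    [0.5,-3,116.5,0,0,0.1,1],
    [0.5,-3,116.5,0,0,0.1,1],
  ],
  grip_force=30,
)

```text
t: 2.65
eef_pos: [0.5078, 0.2913, 0.2242]
ee_rot: [3.142, -0.0, -2.136]
force: [-0.3, 0.7, -0.2]
width: 0.0333
```

Emit:
drive_tool(
  moves=[
    [0,0,0,0,0,0,1],
    [0,0,-30,0,0,0,1],
    [0,0,-80,0,0,0,1],
    [0,0,-125,0,0,0,1],
    [0,0,-155,0,0,0,1],
    [0,0,-155,0,0,0,1],
  ],
)

```text
t: 3.4
eef_pos: [0.5082, 0.2916, 0.3819]
ee_rot: [-3.14, 0.005, -2.135]
force: [-0.5, -0.8, -2.0]
width: 0.0302
```

```bash
python3 -c "
from h import *
delta([.4397,-.0674,.38],-105)"
```

```text
pos [0.5082 0.2916 0.3819] rpy [-179.93    0.27 -122.35] q6 0.151 w 0.0302 F [-0.48 -0.78 -2.03] t 3.4
move mm [ 339.9 -134.3    1.9] az -17.35
```

Emit:
drive_tool(
  moves=[
    [50,-20,0,0,0,-3,1],
    [100,-40,0,0,0,-6,1],
    [150,-60,0,0,0,-9,1],
    [200,-80,0,0,0,-12,1],
    [250,-100,0,0,0,-15,1],
    [300,-119,0,0,0,-17.3,1],
    [330,-130,0,0,0,-17.3,1],
    [340,-134,0,0,0,-17.3,1],
    [340,-134,0,0,0,-17.3,1],
    [340,-134,0,0,0,-17.3,1],
  ],
)

```text
t: 4.65
eef_pos: [0.4393, -0.0669, 0.3789]
ee_rot: [3.141, -0.0, -1.833]
force: [0.6, 0.2, -1.6]
width: 0.0299
```

```bash
python3 -c "
from h import *
f=grab_frame('wrist');np.savez('w2.npz',**f);save('w2.png',f);delta([.4397,-.0674,.38],-105)"
```

```text
pos [ 0.4393 -0.0667  0.3789] rpy [ 1.7998e+02 -1.0000e-02 -1.0501e+02] q6 1.013 w 0.03 F [ 0.48  0.17 -1.37] t 4.7
move mm [ 0.6 -0.5 -1.1] az -0.01
```

View pics/w2.png

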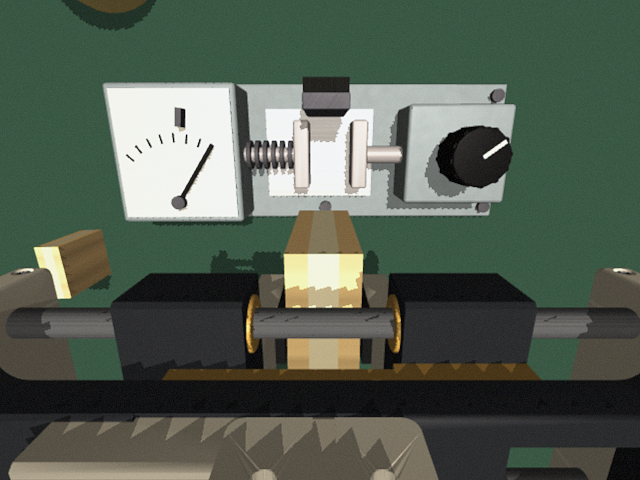

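The wrist view is clear. Sprung jaw is at (302,154), screw jaw at (359,154), stop at (326,97), needle from (180,202) to (211,147), tab at (180,117) and knob at (475,156). The sample's end face is at (323,232). I'll measure all of these in this one view.

```bash
cat > p.py <<'E'
from h import *
f=dict(np.load('w2.npz'));P=cloud(f);z=P[...,2]
def mk(lo,hi,b):
    m=np.zeros((480,640),np.uint8);x0,y0,x1,y1=b;m[y0:y1,x0:x1]=((z>lo)&(z<hi))[y0:y1,x0:x1]
    m=cv2.morphologyEx(m,cv2.MORPH_OPEN,np.ones((3,3)));return m>0
def rect(n,lo,hi,b,h):
    v,u=np.nonzero(mk(lo,hi,b));W=plane(f,u,v,h)[:,:2]*1000
    r=cv2.minAreaRect(W.astype(np.float32));print(n,len(W),'zmed',np.median(z[v,u]).round(4),np.round(r[0],1),np.round(r[1],1),round(r[2],2));return np.array(r[0]),W
kh,_=rect('knobhouse',.057,.067,(395,90,520,210),.062)
kn,_=rect('knob',.103,.113,(430,110,520,195),.108)
di,_=rect('dial',.058,.072,(90,70,242,225),.064)
s,_=rect('stop',.087,.097,(295,70,355,120),.092)
j1,W1=rect('sprung',.047,.057,(288,115,318,195),.052)
j2,W2=rect('screw',.047,.057,(345,115,372,195),.052)
zt=np.nanmedian(z[256:270,300:350]);print('sample top z',zt)
sa,Ws=rect('sample top',zt-.006,zt+.006,(275,235,375,290),zt)
yaw=np.radians(-15);X=np.array([np.cos(yaw),np.sin(yaw)]);Y=np.array([-np.sin(yaw),np.cos(yaw)])
O=kh+115*Y;print('O from kh',O,'from stop',s-41*X,'from dial',di-130*Y)
O=np.array([np.dot(s-41*X,X),np.dot(kh+115*Y,Y)]);
for n,c in(('stop',s),('knob',kn),('j1',j1),('j2',j2),('dial',di),('sample',sa)):print(n,'press xy',round(c@X-O[0],1),round(c@Y-O[1],1))
print('sprung face y',np.percentile(W1@Y-O[1],[1,99]).round(1),'screw face',np.percentile(W2@Y-O[1],[1,99]).round(1),'sample y',np.percentile(Ws@Y-O[1],[2,98]).round(1),'x max',np.percentile(Ws@X-O[0],98).round(1))
tc=np.array([439.3,-66.7]);print('TCP press',tc@X-O[0],tc@Y-O[1],'O world',O[0]*X+O[1]*Y)
for n,u,v,h in(('pivot',180,202,.067),('tip',211,147,.067),('tabfoot',180,117,.07)):
    q=plane(f,u,v,h)[0,:2]*1000;print(n,q.round(1),round(q@X-O[0],1),round(q@Y-O[1],1))
E
python3 p.py
```

```text
knobhouse 6415 zmed 0.0616 [ 471.1 -196.5] [89.6 81.5] 74.95
knob 2931 zmed 0.1076 [ 470.9 -196.3] [44.6 43.6] 69.21
dial 17290 zmed 0.0627 [533.6  36.9] [108.7 115.1] 74.95
stop 831 zmed 0.0917 [539.3 -97.4] [35.3 11.8] 74.94
sprung 1127 zmed 0.051 [506.7 -63.1] [18.9 58.4] 74.28
screw 1044 zmed 0.051 [ 492.5 -115.7] [14.  58.3] 75.06
sample top z 0.23939699556201394
sample top 3181 zmed 0.2394 [465.9 -75.2] [30.  16.8] 74.96
O from kh [500.91018628 -85.42312287] from stop [499.69629649 -86.75241756] from dial [499.95880978 -88.70545492]
stop press xy 41.0 -1.6
knob press xy 0.6 -114.9
j1 press xy 0.6 23.1
j2 press xy 0.5 -31.4
dial press xy 0.8 126.6
sample press xy -35.6 0.8
sprung face y [13.6 32.4] screw face [-38.3 -24.5] sample y [-13.5  15.2] x max -27.6
TCP press -63.52829016091539 2.139258349386509 O world [500.10993536 -85.20869629]
pivot [494.8  48.5] -39.8 127.8
tip [532.    5.6] 7.3 96.0
tabfoot [560.7  20.9] 31.0 118.1
```

Emit:
drive_tool(
  moves=[
    [3,-24,0,0,0,0,1],
    [6,-48,0,0,0,0,1],
    [6,-48,30,0,0,0,1],
    [6,-48,60,0,0,0,1],
    [6,-48,84,0,0,0,1],
    [6,-48,84,0,0,0,1],
    [6,-48,84,0,0,0,1],
  ],
)

```text
t: 5.58
eef_pos: [0.4845, -0.0852, 0.296]
ee_rot: [-3.141, 0.0, -1.833]
force: [-0.3, -0.4, -0.8]
width: 0.0299
```

```bash
python3 -c "
from h import *
f=grab_frame('wrist');np.savez('w3.npz',**f);save('w3.png',f,(160,0,480,280),2);delta([.4397,-.0674,.38],-105)"
```

```text
pos [ 0.4845 -0.0853  0.2963] rpy [-1.7991e+02  3.0000e-02 -1.0501e+02] q6 1.082 w 0.0298 F [ 0.83 -1.26 -0.13] t 5.625
move mm [ -5.7  47.9 -83.7] az -0.01
```

View pics/w3.png

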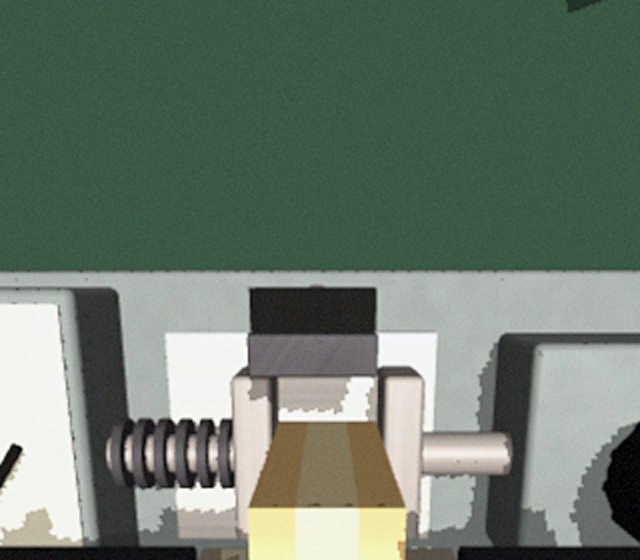

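The crop shows the sample's lower front edge from column 272 to 382 at row 422. The inner edges of the jaw tops are at about 273 and 384. Casting these at their heights next.

```bash
python3 -c "
from h import *
f=dict(np.load('w3.npz'));P=cloud(f);z=P[...,2]
yaw=np.radians(-15);X=np.array([np.cos(yaw),np.sin(yaw)]);Y=np.array([-np.sin(yaw),np.cos(yaw)]);O=np.array([.50011,-.08521])
for n,u,v,h in (('samL',272,422,.0718),('samR',382,422,.0718),('sprung',273,385,.052),('screw',384,385,.052),('sprung2',273,430,.052),('stopL',249,288,.092),('stopR',377,288,.092),('stopfront',320,334,.092)):
  q=plane(f,160+u/2,v/2,h)[0,:2]-O;print(n,(q@X*1000).round(1),(q@Y*1000).round(1))
r=z[190:196];print(np.round(z[192,270:375:3]*1000).astype(int));print('sample face x',np.nanmedian(((P[215:245,305:345,:2]-O)@X)*1000), )
T=(z>.15)&(z<.165);v,u=np.nonzero(T[:,240:400]);u=u+240;q=P[v,u,:2]-O;print(len(q),np.median(z[v,u]),np.percentile(q@Y*1000,[2,98]),np.percentile(q@X*1000,98))
"
```

```text
samL 18.5 11.9
samR 18.5 -22.5
sprung 27.2 12.9
screw 27.2 -24.6
sprung2 11.7 13.2
stopL 58.9 15.5
stopR 58.9 -18.6
stopfront 46.8 -3.4
[15 15 50 52 51 51 51 53 51 39 15 16 15 16 16 15 15 16 15 16 16 15 15 15
 16 15 16 42 50 52 51 52 52 51 50]
sample face x 19.37260273334637
7723 0.1565908176286119 [-23.97970743  13.32817706] 19.423791314892338
```

```bash
python3 -c "
from h import *
f=dict(np.load('w3.npz'));P=cloud(f);z=P[...,2]
F,R,t=cam(f);print(F,-R.T@t,R[2])
yaw=np.radians(-15);X=np.array([np.cos(yaw),np.sin(yaw)]);Y=np.array([-np.sin(yaw),np.cos(yaw)]);O=np.array([.50011,-.08521])
Q=(P[...,:2]-O);px=Q@X*1000;py=Q@Y*1000
for r in (195,200,205,208,210,212,214,218,225,235,245,250,252,258,264):
  m=(abs(px[r]-19.4)<3) if r<253 else abs(z[r]-.157)<.006
  m[:270]=0;m[380:]=0
  i=np.nonzero(m)[0]
  if len(i): print(r,i[0],i[-1],np.nanmedian(z[r,i]).round(4),py[r,i].min().round(1),py[r,i].max().round(1),np.median(px[r,i]).round(1))
for r in (195,200):
  for a,b in((275,305),(345,375)):
    i=np.arange(a,b);i=i[abs(z[r,i]-.051)<.003];print('jaw',r,i[0],i[-1],py[r,i].min().round(1),py[r,i].max().round(1))
"
```

```text
332.42779007008596 [ 0.55631119 -0.10566864  0.27591751] [-0.26347932  0.07130735 -0.96202594]
195 270 379 0.0156 -49.4 36.8 19.9
200 276 372 0.051 -38.5 27.1 21.9
205 276 371 0.0511 -38.0 27.4 18.5
208 278 369 0.0517 -36.5 25.9 16.5
210 300 347 0.0732 -19.9 9.2 19.4
212 299 348 0.0793 -20.0 9.5 19.4
214 298 349 0.0853 -20.2 9.6 19.4
218 297 350 0.0958 -20.0 9.4 19.4
225 294 353 0.1121 -20.3 9.7 19.4
235 291 356 0.1311 -20.1 9.5 19.4
245 287 360 0.1463 -20.1 9.8 19.4
250 285 361 0.1527 -19.8 9.7 19.3
252 285 362 0.1552 -20.1 9.4 19.3
258 284 362 0.1567 -19.9 9.8 17.4
264 285 362 0.1566 -19.9 9.4 15.0
jaw 195 276 295 14.2 27.1
jaw 195 352 372 -38.3 -24.8
jaw 200 276 295 14.1 27.1
jaw 200 352 372 -38.5 -24.9
```

The sample clears the jaws by 4.6 and 4.8 mm and its face is 15.6 mm short of the stop. Lowering it now.

Emit:
drive_tool(
  moves=[
    [0,0,15,0,0,0,1],
    [0,0,30,0,0,0,1],
    [0,0,42,0,0,0,1],
    [0,0,50,0,0,0,1],
    [0,0,53,0,0,0,1],
    [0,0,54,0,0,0,1],
    [0,0,54,0,0,0,1],
  ],
)

```text
t: 6.5
eef_pos: [0.4839, -0.0858, 0.2414]
ee_rot: [-3.141, 0.0, -1.834]
force: [-0.3, -0.6, -0.5]
width: 0.03
```

Emit:
drive_tool(
  moves=[
    [0,0,0.5,0,0,0,1],
    [0,0,1,0,0,0,1],
    [0,0,1,0,0,0,1],
  ],
)

```text
t: 6.88
eef_pos: [0.4838, -0.0858, 0.2402]
ee_rot: [-3.141, 0.0, -1.834]
force: [-0.8, -0.5, -1.6]
width: 0.0301
```

Emit:
drive_tool(
  moves=[
    [0,0,0.5,0,0,0,1],
    [0,0,0.5,0,0,0,1],
    [0,0,0.5,0,0,0,1],
  ],
)

```text
t: 7.25
eef_pos: [0.4838, -0.0858, 0.2401]
ee_rot: [-3.141, 0.0, -1.833]
force: [-3.0, 0.7, 6.0]
width: 0.0296
```

On the bed (6 N vertical). I'll ease up 0.3 mm and slide toward the stop.

Emit:
drive_tool(
  moves=[
    [0,0,-0.3,0,0,0,1],
    [0,-3,-0.3,0,0,0,1],
    [0,-6,-0.3,0,0,0,1],
    [0,-9,-0.3,0,0,0,1],
    [0,-11.5,-0.3,0,0,0,1],
    [0,-12.5,-0.3,0,0,0,1],
    [0,-12.5,-0.3,0,0,0,1],
    [0,-12.5,-0.3,0,0,0,1],
  ],
)

```text
t: 8.25
eef_pos: [0.4943, -0.0889, 0.241]
ee_rot: [3.138, -0.001, -1.834]
force: [-14.0, 8.1, 23.3]
width: 0.0296
```

Emit:
drive_tool(
  moves=[
    [0,-0.5,0,0,0,0,1],
    [0,-1,0,0,0,0,1],
    [0,-1,0,0,0,0,1],
  ],
)

```text
t: 8.62
eef_pos: [0.4953, -0.0891, 0.2411]
ee_rot: [3.138, -0.001, -1.834]
force: [-14.1, 7.6, 25.4]
width: 0.0294
```

Emit:
drive_tool(
  moves=[
    [0,-0.5,0,0,0,0,1],
    [0,-0.5,0,0,0,0,1],
    [0,-0.5,0,0,0,0,1],
  ],
)

```text
t: 9.0
eef_pos: [0.4957, -0.0893, 0.2411]
ee_rot: [3.138, -0.001, -1.834]
force: [-14.0, 7.4, 25.2]
width: 0.0299
```

Pressing down 25 N while sliding means the sample's leading edge is digging in by friction. I'll lift it slightly and check its tilt.

Emit:
drive_tool(
  moves=[
    [0,0,-1,0,0,0,1],
    [0,0,-2,0,0,0,1],
    [0,0,-2.5,0,0,0,1],
    [0,0,-2.5,0,0,0,1],
  ],
)

```text
t: 9.5
eef_pos: [0.4974, -0.0895, 0.2423]
ee_rot: [3.141, -0.0, -1.834]
force: [-0.8, -0.6, -1.1]
width: 0.0297
```

```bash
cat > t.py <<'E'
from h import *
f=grab_frame('wrist');np.savez('w4.npz',**f);P=cloud(f);z=P[...,2]
yaw=np.radians(-15);X=np.array([np.cos(yaw),np.sin(yaw)]);Y=np.array([-np.sin(yaw),np.cos(yaw)]);O=np.array([.50011,-.08521])
Q=(P[...,:2]-O);px=Q@X*1000;py=Q@Y*1000
s=get_state();print(s['eef_pos'],s['ee_rot'],s['force'],s['t'])
zt=s['eef_pos'][2]-.1395;m=(abs(z-zt)<.006)&(abs(py+5)<25);m[:,:270]=0;m[:,380:]=0
v,u=np.nonzero(m);i=(abs(py[v,u]+5)<13)&(px[v,u]>8)
A=np.c_[px[v,u],py[v,u],np.ones(len(u))][i];c=np.linalg.lstsq(A,z[v,u][i]*1000,rcond=None)[0];print('top plane slopes',c[:2].round(4),'z',np.median(z[v,u][i]),'n',i.sum())
print('top y',np.percentile(py[v,u],[2,98]),'x max',np.percentile(px[v,u],99))
m=(abs(px-30)<9)&(z>.055)&(z<.09)&(abs(py+5)<12)
E
cat >> t.py <<'E'
st=(abs(z-.0915)<.004)&(abs(py+5)<25)&(px>33)&(px<60);print('stop x',np.percentile(px[st],[1,99]),st.sum())
E
python3 t.py
```

```text
[ 0.49733918 -0.08950998  0.2422197 ] [ 3.14122989e+00 -1.76121194e-04 -1.83383690e+00] [ 0.4507573  -0.18269764 -0.66839087] 9.55
top plane slopes [-0.1311 -0.    ] z 0.10217044828307377 n 3642
top y [-20.98563716   8.80388392] x max 31.69218971903309
stop x [35.83591982 47.44075994] 2646
```

The sample has tilted 0.13 rad in the grip, leading edge down. I'll level it by setting it down with a weak grip, then release and regrip firmly.

Emit:
drive_tool(
  moves=[
    [0,0,0,0,0,0,1],
    [0,0,0,0,0,0,1],
    [0,0,0.7,0,0,0,1],
    [0,0,1.4,0,0,0,1],
    [0,0,1.9,0,0,0,1],
    [0,0,1.9,0,0,0,1],
  ],
  grip_force=3,
)

```text
t: 10.3
eef_pos: [0.4974, -0.0895, 0.2408]
ee_rot: [-3.141, -0.0, -1.834]
force: [-2.0, -0.0, 4.9]
width: 0.0297
```

```bash
python3 t.py
```

```text
[ 0.49736177 -0.08947292  0.24082055] [-3.14127829e+00  4.07548994e-05 -1.83361251e+00] [-0.72645686  0.77313511  4.83971339] 10.35
top plane slopes [-0.1338 -0.0009] z 0.101148579376911 n 3610
top y [-20.93152553   8.84977595] x max 31.49764173297201
stop x [35.82732765 47.43830724] 2682
```

Emit:
drive_tool(
  moves=[
    [0,0,0,0,0,0,0.2],
    [0,0,0,0,0,0,0.15],
    [0,0,0,0,0,0,0.1],
    [0,0,0,0,0,0,0.1],
  ],
)

```text
t: 10.85
eef_pos: [0.4973, -0.0894, 0.2405]
ee_rot: [3.141, -0.0, -1.834]
force: [-0.2, -0.3, -0.0]
width: 0.039
```

```bash
python3 t.py
```

```text
[ 0.49730523 -0.08945519  0.24048182] [ 3.14146694e+00 -5.19898904e-05 -1.83367850e+00] [-0.33770062  0.48736426  0.11827033] 10.9
top plane slopes [-0.1412 -0.001 ] z 0.10064018784706083 n 2226
top y [-21.03952942   8.96633166] x max 22.646861246814158
stop x [35.81619293 47.44895162] 2698
```

```bash
python3 -c "
from h import *
f=grab_frame('wrist');np.savez('w5.npz',**f);save('w5.png',f,(220,100,420,280),3)
g=grab_frame('top');np.savez('top5.npz',**g)
P=cloud(f);yaw=np.radians(-15);X=np.array([np.cos(yaw),np.sin(yaw)]);O=np.array([.50011,-.08521])
for r in range(190,262,5): print(r,(P[r,325,:2]-O)@X*1000,P[r,325,2]*1000)
"
```

```text
190 54.118670168273 83.25960690430023
195 51.77568020674312 81.4709550777687
200 49.69183267171164 81.6456212573838
205 47.69707236457927 82.37167124482005
210 47.03339781118473 89.75379454635518
215 45.42648932407472 91.75801421526535
220 43.6021552201797 92.62058458509752
225 41.40730059116203 91.93849890793926
230 39.50145183305542 92.506367819155
235 37.08714945348676 91.24667087841102
240 22.573324442157602 49.157355014418904
245 22.45636720875217 57.80996011797895
250 22.121313767213046 64.99764335561504
255 22.419927893026298 73.39536285634522
260 21.922740640319812 78.8710500310377
```

View pics/w5.png

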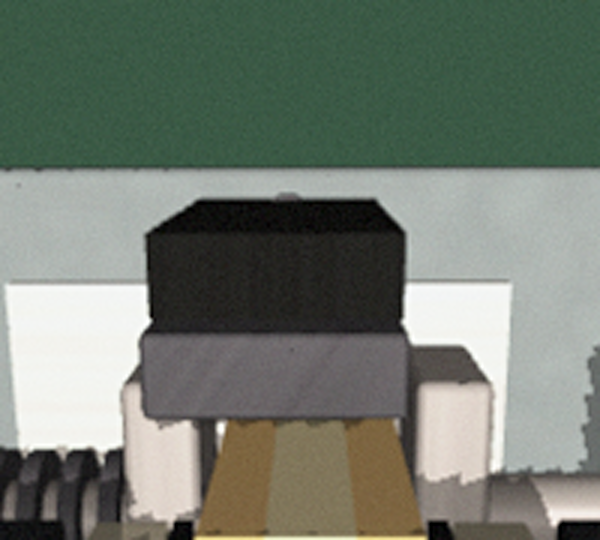

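The sample's end face is vertical and standing flat at x=22.3. The stop face is at 35.8 (crop row ~415), so there is 13.5 mm still to go. I'll move the gripper back 10.5 mm, regrip firmly, lift 1 mm and push.

Emit:
drive_tool(
  moves=[
    [0,5,0,0,0,0,0.1],
    [0,10.5,0,0,0,0,0.1],
    [0,10.5,0,0,0,0,0.1],
    [0,10.5,0,0,0,0,1],
    [0,10.5,0,0,0,0,1],
    [0,10.5,0,0,0,0,1],
    [0,10.5,0,0,0,0,1],
    [0,10.5,-0.5,0,0,0,1],
    [0,10.5,-1,0,0,0,1],
    [0,10.5,-1.3,0,0,0,1],
    [0,10.5,-1.3,0,0,0,1],
    [0,10.5,-1.3,0,0,0,1],
  ],
  grip_force=58,
)

```text
t: 12.5
eef_pos: [0.4872, -0.0867, 0.2418]
ee_rot: [-3.142, -0.0, -1.834]
force: [-0.3, -0.7, -0.8]
width: 0.0298
```

Emit:
drive_tool(
  moves=[
    [0,-2,0,0,0,0,1],
    [0,-5,0,0,0,0,1],
    [0,-8,0,0,0,0,1],
    [0,-10,0,0,0,0,1],
    [0,-11,0,0,0,0,1],
    [0,-11.5,0,0,0,0,1],
    [0,-11.5,0,0,0,0,1],
    [0,-11.5,0,0,0,0,1],
  ],
)

```text
t: 13.5
eef_pos: [0.4982, -0.0897, 0.2419]
ee_rot: [-3.142, 0.0, -1.834]
force: [0.5, 0.5, -1.5]
width: 0.0297
```

```bash
cat > c.py <<'E'
from h import *
f=grab_frame('wrist');np.savez('wc.npz',**f);P=cloud(f);z=P[...,2]
yaw=np.radians(-15);X=np.array([np.cos(yaw),np.sin(yaw)]);Y=np.array([-np.sin(yaw),np.cos(yaw)]);O=np.array([.50011,-.08521])
px=(P[...,:2]-O)@X*1000;py=(P[...,:2]-O)@Y*1000
s=get_state();print(s['eef_pos'].round(4),s['ee_rot'].round(4),s['force'].round(2),s['t'])
m=abs(py+6)<10
for lo in range(40,116,6):
    k=m&(z*1000>lo)&(z*1000<lo+6)&(px<60)&(px>0)
    if k.sum()>20: print(lo,k.sum(),np.percentile(px[k],[2,50,98]).round(1))
E
python3 c.py
```

```text
[ 0.4982 -0.0897  0.2419] [-3.1416  0.     -1.8337] [-0.62  0.91 -0.27] 13.55
40 38 [59.3 59.4 59.5]
46 39 [59.3 59.4 59.5]
52 40 [59.2 59.4 59.5]
58 44 [59.2 59.4 59.5]
64 71 [59.2 59.3 59.4]
70 60 [59.2 59.3 59.5]
76 924 [47.4 53.7 59.3]
82 690 [33.4 51.2 59.3]
88 1718 [33.4 41.  47.3]
94 228 [33.2 33.6 34. ]
100 2834 [11.5 23.1 33.7]
```

Emit:
drive_tool(
  moves=[
    [0,-0.5,0,0,0,0,1],
    [0,-1,0,0,0,0,1],
    [0,-1.5,0,0,0,0,1],
    [0,-1.5,0,0,0,0,1],
    [0,-1.5,0,0,0,0,1],
  ],
)

```text
t: 14.18
eef_pos: [0.4997, -0.0901, 0.2418]
ee_rot: [3.142, -0.0, -1.834]
force: [0.2, 0.3, -0.2]
width: 0.0296
```

Emit:
drive_tool(
  moves=[
    [0,-0.4,0,0,0,0,1],
    [0,-0.4,0,0,0,0,1],
    [0,-0.4,0,0,0,0,1],
  ],
)

```text
t: 14.55
eef_pos: [0.5, -0.0902, 0.2418]
ee_rot: [3.141, -0.0, -1.834]
force: [-0.5, 0.9, 0.3]
width: 0.0296
```

Emit:
drive_tool(
  moves=[
    [0,-0.4,0,0,0,0,1],
    [0,-0.4,0,0,0,0,1],
    [0,-0.4,0,0,0,0,1],
  ],
)

```text
t: 14.92
eef_pos: [0.5002, -0.0903, 0.2418]
ee_rot: [3.141, -0.0, -1.834]
force: [-4.8, 1.5, 1.8]
width: 0.0301
```

Emit:
drive_tool(
  moves=[
    [0,-0.4,0,0,0,0,1],
    [0,-0.4,0,0,0,0,1],
    [0,-0.4,0,0,0,0,1],
  ],
)

```text
t: 15.3
eef_pos: [0.5003, -0.0904, 0.2417]
ee_rot: [3.14, -0.0, -1.834]
force: [-5.8, 3.0, 2.3]
width: 0.03
```

Emit:
drive_tool(
  moves=[
    [0,-0.4,0,0,0,0,1],
    [0,-0.4,0,0,0,0,1],
    [0,-0.4,0,0,0,0,1],
  ],
)

```text
t: 15.68
eef_pos: [0.5005, -0.0905, 0.2416]
ee_rot: [3.14, -0.0, -1.834]
force: [-7.1, 3.8, 3.2]
width: 0.0297
```

Emit:
drive_tool(
  moves=[
    [0,-0.3,0,0,0,0,1],
    [0,-0.3,0,0,0,0,1],
    [0,-0.3,0,0,0,0,1],
  ],
)

```text
t: 16.05
eef_pos: [0.5006, -0.0905, 0.2416]
ee_rot: [3.139, -0.0, -1.834]
force: [-8.1, 4.8, 4.2]
width: 0.0298
```

```bash
python3 c.py
```

```text
[ 0.5006 -0.0905  0.2416] [ 3.1392e+00 -5.0000e-04 -1.8339e+00] [-7.43  4.86  5.2 ] 16.1
40 38 [59.2 59.4 59.5]
46 38 [59.3 59.4 59.5]
52 56 [59.2 59.3 59.5]
58 65 [59.3 59.4 59.5]
64 51 [59.1 59.3 59.5]
70 83 [59.2 59.3 59.5]
76 939 [47.7 54.2 59.4]
82 584 [47.3 51.8 59.1]
88 1571 [35.6 41.8 47.6]
94 246 [27.1 35.7 36.2]
100 2809 [13.7 25.2 35.7]
```

```bash
cat >> c.py <<'E'
k=(abs(py+6)<12)&(z>.096)&(z<.108)&(px>13)&(px<34)
c=np.linalg.lstsq(np.c_[px[k],py[k],np.ones(k.sum())],z[k]*1000,rcond=None)[0];print('top slopes',c[:2].round(3),'z at x=24',c[0]*24+c[2]-6*c[1],'y',np.percentile(py[(z>.096)&(z<.108)&(abs(py+6)<22)&(px<34)&(px>13)],[1,99]))
E
python3 c.py|tail -1
```

```text
top slopes [-0.002  0.   ] z at x=24 101.6388909292706 y [-25.69436928  13.86637044]
```

Pressed home at about 9 N, upright (top slope -0.002), with its face at the stop. Releasing and rising.

Emit:
drive_tool(
  moves=[
    [0,0,0,0,0,0,1],
    [0,0,0,0,0,0,1],
    [0,0,0,0,0,0,0.2],
    [0,0,0,0,0,0,0],
    [0,0,0,0,0,0,-0.1],
    [0,0,0,0,0,0,-0.1],
  ],
  grip_force=10,
)

```text
t: 16.9
eef_pos: [0.5017, -0.0906, 0.2419]
ee_rot: [-3.141, 0.0, -1.834]
force: [-0.5, 0.3, 0.2]
width: 0.0477
```

Emit:
drive_tool(
  moves=[
    [0,0,-10,0,0,0,-0.1],
    [0,0,-40,0,0,0,-0.1],
    [0,20,-80,0,0,0,-0.1],
    [0,50,-120,0,0,0,-0.1],
    [0,62,-138,0,0,0,-0.1],
    [0,62,-138,0,0,0,-0.1],
    [0,62,-138,0,0,0,-0.1],
  ],
)

```text
t: 17.77
eef_pos: [0.4417, -0.0745, 0.3797]
ee_rot: [-3.142, 0.0, -1.834]
force: [-0.1, 0.0, -1.2]
width: 0.048
```

```bash
python3 -c "
from h import *
f=grab_frame('wrist');np.savez('w2.npz',**f);save('w6.png',f);P=cloud(f);z=P[...,2]
yaw=np.radians(-15);X=np.array([np.cos(yaw),np.sin(yaw)]);Y=np.array([-np.sin(yaw),np.cos(yaw)]);O=np.array([.50011,-.08521])
px=(P[...,:2]-O)@X*1000;py=(P[...,:2]-O)@Y*1000
k=(z>.096)&(z<.106)&(abs(py+5)<25)&(abs(px)<42);v,u=np.nonzero(k);W=plane(f,u,v,.101)[:,:2]-O
print(np.median(z[k]),cv2.minAreaRect((W*1000).astype(np.float32)),np.percentile(W@X*1000,[1,99]),np.percentile(W@Y*1000,[1,99]))
k=(abs(z-.0915)<.004)&(abs(py+5)<25)&(px>30)&(px<60);v,u=np.nonzero(k);W=plane(f,u,v,.092)[:,:2]-O;print('stop',np.percentile(W@X*1000,[1,99]),np.percentile(W@Y*1000,[1,99]))
print(get_state()['eef_pos'],get_state()['t'])
"; sed -i '/sample top/d;/^for n,c/d;/^print(.sprung/d' p.py; python3 p.py | head -20
```

```text
0.10071827371577936 ((-1.5057029724121094, -6.139871597290039), (29.964174270629883, 69.1774673461914), 75.04798126220703) [-34.38346467  34.6713229 ] [-21.09281547   8.3960501 ]
stop [36.03514564 47.34704499] [-18.57408589  16.10566818]
[ 0.44176991 -0.07453874  0.37928185] 17.825
knobhouse 6454 zmed 0.0615 [ 471.3 -196.6] [89.6 82.4] 74.93
knob 2868 zmed 0.1076 [ 471.1 -196.5] [44.2 44.3] 7.75
dial 16954 zmed 0.0627 [533.9  36.7] [108.7 114.8] 74.93
stop 778 zmed 0.0917 [539.6 -97.7] [34.8 12. ] 74.92
sprung 973 zmed 0.0511 [505.9 -66.2] [13. 59.] 73.93
screw 1004 zmed 0.0511 [ 492.4 -116.4] [13.3 59. ] 75.95
O from kh [501.03179883 -85.52109956] from stop [499.96424083 -87.11838436] from dial [500.29120724 -88.88319311]
TCP press -63.88182369191168 2.202420915626959 O world [500.43507486 -85.36120785]
pivot [497.4  41.4] -35.8 121.6
tip [534.6  -1.7] 11.4 89.6
tabfoot [563.5  13.6] 35.3 111.9
```

View pics/w6.png

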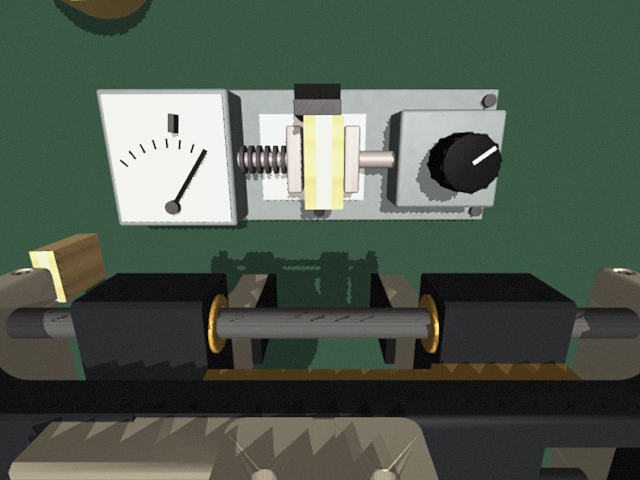

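The sample is square and home: its face at (322,112) touches the stop, with about 1 mm apparent gap. The needle is unmoved, tip at (205,152), and the tab is at (173,123). Now the knob. I'll pre-turn the wrist counter-clockwise to leave clockwise travel.

```bash
python3 -c "
from h import *
print(get_state()['q'].round(3));delta([.4705,-.1953,.33],-45)"
```

```text
[ 0.275 -0.004 -0.501 -0.    -1.075  1.033]
pos [ 0.4418 -0.0745  0.3793] rpy [ 1.7995e+02 -2.0000e-02 -1.0507e+02] q6 1.033 w 0.0481 F [-0.02  0.32  0.16] t 17.825
move mm [109.1 -59.1  49.3] az -60.07
```

Emit:
drive_tool(
  moves=[
    [20,-12,0,0,0,-10,-0.8],
    [40,-24,0,0,0,-20,-0.8],
    [60,-36,0,0,0,-30,-0.8],
    [80,-46,0,0,0,-40,-0.8],
    [100,-56,0,0,0,-50,-0.8],
    [109,-59,20,0,0,-60,-0.8],
    [109,-59,49,0,0,-60,-0.8],
    [109,-59,49,0,0,-60,-0.8],
    [109,-59,49,0,0,-60,-0.8],
  ],
)

```text
t: 18.95
eef_pos: [0.4709, -0.1952, 0.3311]
ee_rot: [3.141, 0.0, -0.786]
force: [-0.7, 0.3, 0.6]
width: 0.0786
```

```bash
python3 -c "
from h import *
print(get_state()['q'].round(3));delta([.4705,-.1953,.2513],-45)
f=grab_frame('wrist');save('w7.png',f);P=cloud(f);k=(abs(P[...,2]-.108)<.004)
n,l,st,_=cv2.connectedComponentsWithStats(k.astype(np.uint8))
for j in range(1,n):
  if st[j,4]>800:
    v,u=np.nonzero(l==j);W=plane(f,u,v,.108)[:,:2]*1000;print(st[j],cv2.minEnclosingCircle(W.astype(np.float32)))
"
```

```text
[-7.000e-03  1.510e-01 -4.520e-01  1.000e-03 -9.690e-01  2.362e+00]
pos [ 0.4709 -0.1952  0.3311] rpy [ 1.7995e+02  1.0000e-02 -4.5060e+01] q6 2.362 w 0.0786 F [-0.7   0.25  0.63] t 18.95
move mm [-0.2  0.3 79.8] az -0.06
[ 289  227   70   66 3403] ((471.55548095703125, -196.65243530273438), 22.76287841796875)
```

Emit:
drive_tool(
  moves=[
    [0,0,30,0,0,0,-0.8],
    [0,0,60,0,0,0,-0.8],
    [0,0,80,0,0,0,-0.8],
    [0,0,80,0,0,0,-0.8],
    [0,0,80,0,0,0,1],
    [0,0,80,0,0,0,1],
    [0,0,80,0,0,0,1],
    [0,0,80,0,0,0,1],
    [0,0,80,0,0,0,1],
  ],
  grip_force=30,
)

```text
t: 20.12
eef_pos: [0.4706, -0.1953, 0.2513]
ee_rot: [-3.141, -0.001, -0.786]
force: [1.0, -2.8, 2.0]
width: 0.0435
```

The grip is centred (43.5 mm, small forces). Before turning I'll measure the needle and tab angles in the free view, and see what the top camera gives.

```bash
cat > n.py <<'E'
from h import *
import sys
yaw=np.radians(-15);X=np.array([np.cos(yaw),np.sin(yaw)]);Y=np.array([-np.sin(yaw),np.cos(yaw)]);O=np.array([.5004,-.0858])
def needle(f,name,box,hz=.067):
    x0,y0,x1,y1=box;P=cloud(f);g=cv2.cvtColor(f['img'],cv2.COLOR_RGB2GRAY)
    v,u=np.mgrid[y0:y1,x0:x1];v=v.ravel();u=u.ravel();dz=P[v,u,2];gg=g[v,u]
    q=plane(f,u,v,hz)[:,:2]-O;qx=q@X*1000;qy=q@Y*1000
    k=(abs(qx)<56)&(qy>76)&(qy<181)
    t=k&(dz>.0705);W=plane(f,u[t],v[t],np.median(dz[t]) if t.any() else .075)[:,:2]-O
    print(name,'tab n',t.sum(),'z',np.median(dz[t]) if t.any() else 0,'c',(W@X*1000).mean().round(1),(W@Y*1000).mean().round(1))
    d=k&(gg<110);m=np.zeros((480,640),np.uint8);m[v[d],u[d]]=1
    n,l,st,c=cv2.connectedComponentsWithStats(m,connectivity=8)
    for j in sorted(range(1,n),key=lambda j:-st[j,4])[:4]:
        vv,uu=np.nonzero(l==j);w=plane(f,uu,vv,hz)[:,:2]-O;w=np.c_[w@X,w@Y]*1000
        a=cv2.fitLine(w.astype(np.float32),cv2.DIST_HUBER,0,.01,.01).ravel();s=(w-a[2:])@a[:2];e=[a[2:]+a[:2]*s.min(),a[2:]+a[:2]*s.max()]
        print('  blob',st[j],'ends',np.round(e,1).tolist(),'ang',np.degrees(np.arctan2(a[1],a[0])).round(1))
if __name__=='__main__':
    needle(dict(np.load('w2.npz')),'wrist',(90,80,240,230))
    needle(dict(np.load('top.npz')),'top0',(305,222,385,305))
    needle(grab_frame('top'),'top now',(305,222,385,305))
E
python3 n.py
```

```text
wrist tab n 159 z 0.07250620351494906 c 20.8 120.5
  blob [165 149  42  65 418] ends [[-45.6, 132.8], [8.9, 95.5]] ang -34.4
  blob [ 95  91  25 134 208] ends [[-55.9, 180.3], [55.4, 180.4]] ang 0.0
  blob [168 114  10  19 177] ends [[23.5, 120.7], [37.7, 120.0]] ang -3.1
  blob [129 151   7   8  12] ends [[2.1, 156.3], [8.1, 160.4]] ang 34.2
top0 tab n 36 z 0.07272878806918681 c -0.1 122.2
  blob [355 265   5   5   5] ends [[-11.5, 109.5], [-2.1, 103.6]] ang -32.0
  blob [328 228   1   1   1] ends [[56.0, 178.6], [56.0, 178.6]] ang 22.8
  blob [332 229   1   1   1] ends [[55.8, 170.4], [55.8, 170.4]] ang -20.7
  blob [341 231   1   1   1] ends [[55.9, 152.3], [55.9, 152.3]] ang -17.3
top now tab n 1705 z 0.49626653970988055 c -66.4 129.6
  blob [ 344  232   35   64 1327] ends [[-60.0, 94.7], [60.5, 125.4]] ang 14.3
  blob [328 228   1   1   1] ends [[56.0, 178.6], [56.0, 178.6]] ang 22.8
  blob [332 229   1   1   1] ends [[55.8, 170.4], [55.8, 170.4]] ang -20.7
  blob [341 231   1   1   1] ends [[55.9, 152.3], [55.9, 152.3]] ang -17.3
```

The needle is at -34.4° and the tab direction is about -8° from the pivot, so the needle needs about +0.45 rad (26°). The spare gap of 8.5 mm gives about 1.7 rad of take-up. Turning 90° first.

Emit:
drive_tool(
  moves=[
    [0,0,0,0,0,8,1],
    [0,0,0,0,0,16,1],
    [0,0,0,0,0,24,1],
    [0,0,0,0,0,32,1],
    [0,0,0,0,0,40,1],
    [0,0,0,0,0,48,1],
    [0,0,0,0,0,56,1],
    [0,0,0,0,0,64,1],
    [0,0,0,0,0,72,1],
    [0,0,0,0,0,80,1],
    [0,0,0,0,0,85,1],
    [0,0,0,0,0,85,1],
  ],
  grip_force=35,
)

```text
t: 21.68
eef_pos: [0.4707, -0.1965, 0.2513]
ee_rot: [-3.139, -0.001, -2.271]
force: [1.4, -15.0, -1.9]
width: 0.0435
```

```bash
python3 -c "
from h import *
s=get_state();print(s['eef_pos'],s['ee_rot'],s['force'],s['moment'],s['q'][5])
f=grab_frame('scene');np.savez('sc1.npz',**f);a=f['img'][140:270,240:360];a=cv2.resize(a,None,fx=4,fy=4,interpolation=cv2.INTER_CUBIC)
g=grab_frame('wrist');b=g['img'];np.savez('w8.npz',**g)
a=cv2.resize(a,(380,412));b=cv2.resize(b[:330],(420,412*1));cv2.imwrite('pics/x8.png',cv2.cvtColor(np.hstack([a,b]),cv2.COLOR_RGB2BGR))"
```

```text
[ 0.47073872 -0.196477    0.25130347] [-3.13949788e+00 -1.34267228e-03 -2.27091461e+00] [  1.44804622 -15.04921106  -1.94800041] [-5.17374595 -0.66968131 -0.10965195] 0.8771711725455187
```

View pics/x8.png

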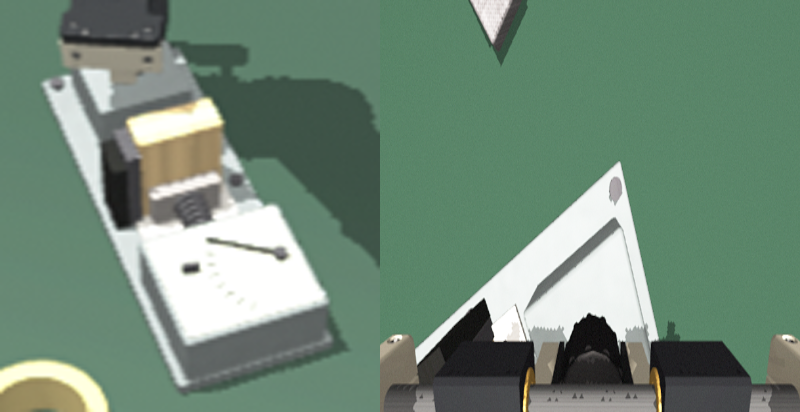

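The scene view shows the dial unobstructed: pivot near (329,220), tip (306,215), tab (300,224) in full-image pixels. It serves as a coarse gauge.

```bash
cat > sc.py <<'E'
from h import *
from n import X,Y,O
import sys
def ang(f,n):
    v,u=np.mgrid[205:245,290:345];v=v.ravel();u=u.ravel()
    q=plane(f,u,v,.067)[:,:2]-O;w=np.c_[q@X,q@Y]*1000;g=cv2.cvtColor(f['img'],cv2.COLOR_RGB2GRAY)[v,u].astype(float)
    piv=np.array([-40.6,129.4]);d=w-piv;r=np.hypot(*d.T);a=np.degrees(np.arctan2(d[:,1],d[:,0]))
    out=[]
    for lo,hi in((15,40),(30,55),(63,78)):
        k=(r>lo)&(r<hi)&(a>-50)&(a<25);wt=np.clip(150-g[k],0,None);out.append((round((wt*a[k]).sum()/max(wt.sum(),1e-9),1),int(wt.sum())))
    print(n,'needle inner, outer, tab:',out)
if __name__=='__main__':
    ang(dict(np.load('scene.npz')),'rest');ang(dict(np.load('sc1.npz')),'85deg')
    if len(sys.argv)>1:
        f=grab_frame('scene');np.savez(sys.argv[1],**f);ang(f,'now');s=get_state();print(s['ee_rot'][2],s['force'].round(1),s['moment'].round(2),s['q'][5],s['t'])
E
python3 sc.py
```

```text
rest needle inner, outer, tab: [(np.float64(-29.4), 322), (np.float64(-31.6), 350), (np.float64(-24.1), 1422)]
85deg needle inner, outer, tab: [(np.float64(-29.3), 295), (np.float64(-31.6), 315), (np.float64(-23.9), 1349)]
```

Emit:
drive_tool(
  moves=[
    [1,-1.2,0,0,0,0,1],
    [1,-1.2,0,0,0,5,1],
    [1,-1.2,0,0,0,5,1],
  ],
)

```text
t: 22.15
eef_pos: [0.4708, -0.197, 0.2513]
ee_rot: [-3.141, -0.0, -2.357]
force: [-0.4, -5.5, 3.6]
width: 0.0435
```

Emit:
drive_tool(
  moves=[
    [0.2,-0.4,0,0,0,7,1],
    [0.2,-0.4,0,0,0,14,1],
    [0.2,-0.4,0,0,0,20,1],
    [0.2,-0.4,0,0,0,20,1],
  ],
)

```text
t: 22.65
eef_pos: [0.4705, -0.1973, 0.2512]
ee_rot: [-3.141, -0.001, -2.706]
force: [-2.0, -4.2, 6.4]
width: 0.0437
```

```bash
python3 sc.py s2.npz
```

```text
rest needle inner, outer, tab: [(np.float64(-29.4), 322), (np.float64(-31.6), 350), (np.float64(-24.1), 1422)]
85deg needle inner, outer, tab: [(np.float64(-29.3), 295), (np.float64(-31.6), 315), (np.float64(-23.9), 1349)]
now needle inner, outer, tab: [(np.float64(-23.1), 273), (np.float64(-25.6), 396), (np.float64(-23.6), 1333)]
-2.704996621225675 [-1.2 -4.   5.9] [-1.42  0.68 -0.07] 0.44763442092678357 22.7
```

Emit:
drive_tool(
  moves=[
    [0,0,0,0,0,7,1],
    [0,0,0,0,0,14,1],
    [0,0,0,0,0,20,1],
    [0,0,0,0,0,25,1],
    [0,0,0,0,0,25,1],
  ],
)

```text
t: 23.32
eef_pos: [0.4702, -0.1974, 0.2512]
ee_rot: [-3.141, -0.001, 3.141]
force: [-3.2, -4.3, 7.4]
width: 0.0434
```

```bash
python3 sc.py s3.npz|tail -2
```

```text
now needle inner, outer, tab: [(np.float64(-10.3), 281), (np.float64(-12.7), 394), (np.float64(-22.9), 1289)]
-3.1413402906668333 [-3.6 -4.8  7. ] [-1.58  1.19 -0.13] 0.011329113186451247 23.375
```

Emit:
drive_tool(
  moves=[
    [0,0,0,0,0,6,1],
    [0,0,0,0,0,11,1],
    [0,0,0,0,0,11,1],
    [0,0,0,0,0,11,1],
    [0,0,0,0,0,11,-0.5],
    [0,0,0,0,0,11,-0.8],
    [0,0,0,0,0,11,-0.8],
    [0,0,0,0,0,11,-0.8],
    [0,0,-40,0,0,11,-0.8],
    [0,0,-80,0,0,11,-0.8],
    [0,0,-100,0,0,11,-0.8],
  ],
)

```text
t: 24.75
eef_pos: [0.4711, -0.197, 0.3531]
ee_rot: [3.141, 0.003, 2.949]
force: [0.4, -0.3, -0.8]
width: 0.0788
```

```bash
python3 sc.py s4.npz|tail -2; python3 -c "
from h import *
X=np.array([.4417,-.0745,.3797]);delta(X,-105)"
```

```text
now needle inner, outer, tab: [(np.float64(-5.8), 263), (np.float64(-7.1), 324), (np.float64(-24.5), 1381)]
2.9493571880683773 [0.9 0.2 3.2] [ 0.05 -0.27  0.01] -0.18183058908943303 24.8
pos [ 0.4716 -0.1972  0.3551] rpy [180.     0.31 168.99] q6 -0.182 w 0.0791 F [0.93 0.16 3.19] t 24.8
move mm [ 52.8 114.7 -24.6] az -86.01
```

Emit:
drive_tool(
  moves=[
    [5,18,-25,0,0,-10,-0.8],
    [10,36,-25,0,0,-20,-0.8],
    [15,54,-25,0,0,-30,-0.8],
    [20,72,-25,0,0,-40,-0.8],
    [25,90,-25,0,0,-50,-0.8],
    [30,108,-25,0,0,-60,-0.8],
    [36,128,-25,0,0,-70,-0.8],
    [42,150,-25,0,0,-80,-0.8],
    [49,174,-25,0,0,-86,-0.8],
    [49,174,-25,0,0,-86,-0.8],
    [49,174,-25,0,0,-86,-0.8],
  ],
)

```text
t: 26.18
eef_pos: [0.456, -0.0169, 0.3757]
ee_rot: [3.141, -0.0, -1.834]
force: [1.2, -0.3, -0.4]
width: 0.0786
```

Run:
```python
from h import *
from n import *
f=grab_frame('wrist');np.savez('w9.npz',**f);needle(f,'wrist',(150,60,420,235))
u0,v0=map(int,proj(f,[.53,.03,.067]));print(u0,v0,get_state()['eef_pos'],get_state()['t'])
save('w9.png',f,(200,70,420,230),3.5)
```

```text
wrist tab n 160 z 0.07252206682273368 c 20.0 120.8
  blob [231 137  17  77 399] ends [[-46.1, 130.2], [18.3, 119.3]] ang -9.6
  blob [243 113   4  18  58] ends [[23.7, 119.4], [37.1, 117.3]] ang -8.8
  blob [239 116   3  14  22] ends [[24.6, 122.8], [34.7, 122.7]] ang -0.7
  blob [220 139   3   9  11] ends [[10.2, 138.7], [16.7, 139.8]] ang 10.2
245 161 [ 0.45602769 -0.01714281  0.3757362 ] 26.225
```

View pics/w9.png

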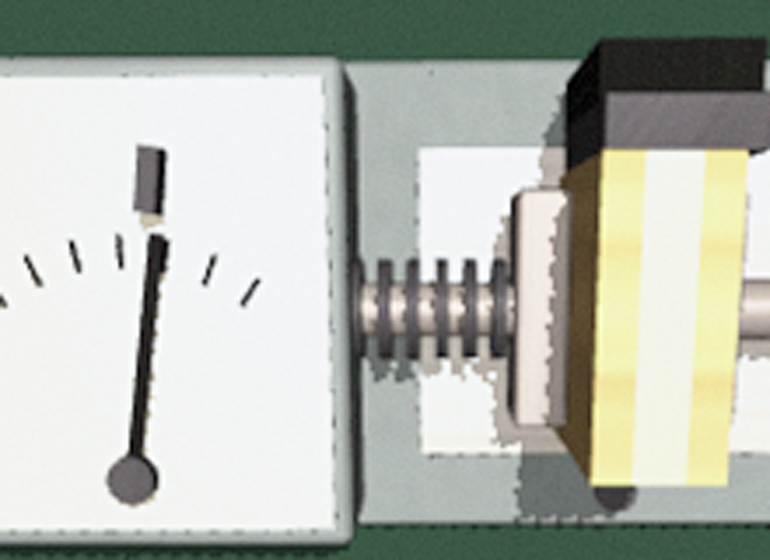

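The needle runs from pivot (132,479) to tip (157,236). The tab's foot is centred near x≈154 at row 180, so the tip is about 2 mm short of the mark, well inside 5 mm. The sample is clamped. Last numeric check on it.

Run:
```python
from h import *
from n import X,Y,O
f=dict(np.load('w9.npz'));P=cloud(f);z=P[...,2];px=(P[...,:2]-O)@X*1000;py=(P[...,:2]-O)@Y*1000
for n,lo,hi,h in(('sample',.096,.107,.101),('stop',.088,.0955,.092),('jaws',.048,.055,.052)):
    k=(z>lo)&(z<hi)&(abs(py+2)<30)&(px>-42)&(px<52);k=cv2.morphologyEx(k.astype(np.uint8),cv2.MORPH_OPEN,np.ones((3,3)))>0
    v,u=np.nonzero(k);W=(plane(f,u,v,h)[:,:2]-O)*1000;r=cv2.minAreaRect(W.astype(np.float32))
    print(n,len(u),'z',np.median(z[k]).round(4),np.round(r[0],1),np.round(r[1],1),r[2],'x',np.percentile(W@X,[.3,99.7]).round(1),'y',np.percentile(W@Y,[.3,99.7]).round(1))
    if n=='sample': print('slopes',np.linalg.lstsq(np.c_[px[k],py[k],np.ones(k.sum())],z[k]*1000,rcond=None)[0][:2])
g=grab_frame('top');a=dict(np.load('top.npz'))
for n,b in(('tape',(295,140,370,215)),('brush',(445,120,495,225)),('tub',(125,205,185,260)),('offcut',(110,295,170,365))):
    x0,y0,x1,y1=b;print(n,np.abs(g['img'][y0:y1,x0:x1].astype(int)-a['img'][y0:y1,x0:x1]).mean().round(1))
print(get_state()['force'])
```

```text
sample 3876 z 0.1007 [1.1 3.7] [30.6 69.3] 74.98460388183594 x [-34.6  34.7] y [-11.3  19. ]
slopes [ 0.00063969 -0.0041324 ]
stop 806 z 0.0917 [ 39.5 -11. ] [36.  11.1] 74.87803649902344 x [35.4 46.5] y [-18.3  17.5]
jaws 763 z 0.0511 [ 6.4 22.2] [ 9.9 58.9] 74.94877624511719 x [-29.   29.8] y [18.2 28. ]
tape 2.5
brush 16.5
tub 2.4
offcut 7.6
[-0.17387678  0.16817152 -0.05446282]
```

```bash
python3 -c "
from station import *
print(job_done())"
```

```text
the job is handed in; nothing more can be done
None
```

The sample is home against the stop and clamped, and the needle points at the marker tab about 2 mm short of it. I handed the job in at about 26 s of the 72 s allowed. No verdict is reported.

**What I did:** I picked the largest sandwich block (70 x 30 x 85 mm), stood it between the jaws and pressed it on the stop with about 9 N. I then turned the knob about 146° clockwise, let go and backed off.

**What went wrong on the way:** On the first slide the sample dug into the bed by friction, with about 25 N downward, and tilted 0.13 rad in the grip. I let go, it stood flat again, and I regripped harder and lifted it about 1 mm before pushing. During that slide the horizontal force reached about 16 N, before the sample reached the stop.

**Last checks:**
- **Sample:** it is upright with a top slope of 0.004 or less, square within 0.001 rad, and flush on the bed. Its face is 0.7 mm from the stop by camera. The sprung jaw has moved about 4 mm.
- **Needle:** it is at -9.6° against about -8° for the tab, so 2 mm short within the 5 mm allowed.
- **Robot:** it was clear of everything, with the force reading near zero.

**Less certain:**
- The wrist and top cameras disagreed by about 3 mm; I relied on relative measures within one view.
- I checked the bystanders only by comparing top-camera images before and after. Tape and tub looked unchanged. The brush and offcut areas differed somewhat, which I took to be the arm's shadow and did not look into further.

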